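Wind the glue timer on the stone slab and start it

TASK

The glue on the bench needs its setting time: wind the bench timer's stiff dial clockwise until its pointer stands at the raised tab on the casing, then push the start button down and let it come back up. The light timer stands loose on slippery polished stone, so come down on the dial gently and bear down on it with about 20 N while you turn it, never much over 25 N, and leave the timer where it is and still square on the slab, with everything else on the bench left alone.

Things in the scene. Friction and masses are not known exactly. Their poses are not given: they have to be found in the camera images.
- timer: cream bench timer, loose on the slab, 0.3 kg: casing 120 x 84 mm (x by y), top 42 mm above the slab, on slick feet at x +-46, y +-31 mm. Origin under its centre, x from button end to dial end, z up. Starts square on the slab (axes parallel). Unloaded it spins before the dial gives; with some 20 N (at least 15) pushing down on the dial, the dial turns and the timer stays.
- dial_axis (a point): point where the dial's vertical axis meets the casing's top (timer x = +18 mm); axes as the timer's. The dial's flat round skirt, 64 mm across, turns with it; its upper face, where fingertips may stand, is 10 to 15 mm above this point (the dial sits at a different height on its shaft each time: feel for it). From the skirt rises the grip bar, 46 mm long, 14 wide, 24 tall, centred on the axis
- dial (a joint): dial angle in rad, growing clockwise from above, range 0 to 2.7. The pointer is the white ridge on the skirt at one end of the bar (white line along the bar): at 0 it points along the timer's +y, at pi/2 along its +x, at 2.2 to the raised tab. The dial stays where it is left; turning it takes about 0.2 N m. Pushed down it sinks only 1 mm per 30 N and springs back
- tab (a point): centre of the top of the raised tab, a 6 x 5 mm block 5 mm tall on the casing just outside the dial's skirt, 37 mm from the dial's axis; the only raised mark, the ticks being flat
- start_top (a point): centre of the top of the start button, a round black push button 22 mm across at the timer's other end (timer x = -42 mm), standing 10 mm above the casing's top (52 mm above the slab) when up
- start (a joint): travel of the start button in m: 0 up, grows as it is pushed, stop at 0.005. It counts as pressed beyond 0.003; starts to move at about 1.5 N, fully down takes about 5 N; springs back when released
- slab: fixed polished stone slab under the timer, 220 x 340 x 20 mm (x by y by height), not movable; origin at the centre of its underside, on the bench, its axes along its sides
- spool: thread spool standing on end, 34 mm across, 36 mm tall, on the slab to one side of the timer; origin at the centre of its underside (leave alone)
- jar_cap: white jar cap lying on the slab, 44 mm across, 14 mm tall; origin at the centre of its underside (leave alone)
- glue_jar: closed glue jar, 68 mm across, 105 mm tall; origin at the centre of its underside (leave alone)
- awl: stitching awl lying down, about 135 mm long, 22 mm thick; origin on the bench under its middle (leave alone)
- ruler: flat steel ruler, 28 x 300 x 3 mm, lying on the robot's side of the slab; origin under its middle (leave alone)
- mallet: mallet lying down, about 235 mm long, head 85 mm wide and 48 mm thick; origin on the bench under the middle of its handle (leave alone)
- dividers: steel wing dividers lying flat, about 140 mm long, 14 mm thick; origin on the bench under the middle (leave alone)
- slicker: turned wooden edge slicker standing up, 36 mm across, 75 mm tall; origin at the centre of its underside (leave alone)
Things that resemble listed ones, but are neither listed nor needed, are in the scene too. Leave any green or purple look-alike of the timer alone.

How it is judged:
By the outcome, as a careful person would: the job done as asked, in the order asked, and still so for the second after the job is handed in, with the robot touching nothing.
It also fails if it takes over 69 s, if anything falls off the work surface, if the arm or the gripper's body presses on something with over 40 N, if the wrist force passes 120 N, or if a joint passes its speed limit or range.

ROBOT

A 7-joint arm with a two-finger parallel gripper is mounted at the origin on the work surface. World frame = base frame: x ahead of the robot, y to its left, z up, the work surface at z = 0. Lengths are in m, angles in rad, forces in N, time in s.
With the tool pointing down it reaches from about 0.425 to 0.95 m from the base axis. Payload 4.7 kg.
Tool frame: the origin (TCP) lies midway between the tips of the shut fingers; the grasp point (between the pads) lies 19 mm behind it (ctrl.hold_point_z is the distance from the TCP to the grasp point, in m); z points along the fingers, y is the line along which they close (so a half turn about z gives the same grasp; the last joint's range is limited). The gripper opens to 85 mm and grips with 20 to 120 N. Pads are 22 mm wide; open, the fingers measure 114 mm over their backs; the gripper's body (76 mm by 85 mm) begins 54 mm behind the grasp point. The pads swing forward as they close: fully open they stand 13 mm farther back than shut.
Start: joints at [-1.339, 0.469, -0.049, 1.532, 0.024, 1.141, -0.082], TCP at [0.174, 0.652, 0.231] pointing down, gripper open.
Joint ranges: [-2.59, 2.59], [-0.33, 1.99], [-1.39, 1.29], [0.1, 2.45], [-1.04, 4.18], [0.21, 1.99], [-2.66, 2.66]. Speed limits (rad/s): [2.57, 2.57, 3.14, 3.14, 3.14, 3.14, 3.14].

INTERFACE

Orientations are given as a rotation vector (axis times angle).
In Python, from cell import ctrl gives the robot as it stands.
- The arm moves only by the tool apply_moves, never from a script. Its argument "increments" is a list of rows, each an object with "linear": the shift along the world's x, y, z in m, a list of three; "dr": the turn, a rotation vector about the world's x, y, z in rad, a list of three; "claw": the finger opening in m, from 0 to 0.0854. A call has 1 to 10 rows; each row is the pose to reach, as a shift and turn from the pose commanded when the call began; what a row does not reach only later rows make up. A row lasts 1/10 s, in which the tool goes at most 50 mm and 8.59 degrees, less where a joint would pass 70% of its speed; a pose out of reach is approached as far as the arm can. A call with a gripper value outside its range is refused whole. The fingers move at their own pace and stop on an object; the grip force is fixed at half the most. Time passes only in rows, so rows that repeat a pose let the fingers close. It gives the time, the measured TCP pose, the force, the opening and the grip force at its end, in the units of the state.
- ctrl.observe(): the state, without advancing time (a new reading comes with each control period).
- ctrl.snapshot(name): name is "side" or "top" or "wrist"; returns the picture (400x640x3 uint8, red, green, blue); there is no depth.
- ctrl.camera_params(name): a dict with "camera_matrix" (3x3 intrinsics, pixels), "rvec" (rotation vector, rad) and "tvec" (3), from world to camera coordinates, as OpenCV has them. Camera axes: x right, y down, z forward; pixel columns grow to the right and rows downward; lengths in m; the calibration is good to about 2 mm. A picture is of the moment at which its call begins: read the wrist's pose just before it. camera_params takes no time and is no camera call; for the wrist camera it gives the pose at the moment of the call.
- ctrl.sign_off(): hands the job in; it is judged then, once.
The state is a dict: "t": time; "joints": joint angles; "dq": joint speeds; "tau": joint torques, N m; "tcp_pos": TCP position; "tcp_rot": TCP orientation; "contact_force": force on the tool from outside, world axes, zero at the start; "ft_torque": the same for the moment, N m; "opening": opening from 0.0 (shut) to 1.0 (fully open); "finger_force": force on a finger pad.
Only numpy, scipy, OpenCV 4.12 (cv2) and the standard library are available. Lean on these libraries where they do the work, as an engineer would, in place of code of your own. Each camera call takes 0.05 s, during which the arm holds its last target. There are 200 camera calls.

## Working session

There is one attempt and no reset: what is moved stays moved. The work goes in short steps, Python scripts to look and compute and a tool call to move; the robot and the scene stay as the last step left them, time stands still between calls to the robot, and variables do not carry over. Pictures are saved under pics/ and viewed, at most 10 in all, crops included, and the job is handed in when it is done.

Besides the shell and the picture viewer there is one more tool, called after "Emit:" as name(argument=value, ...), one argument or row to a line, values as JSON. apply_moves: Moves the arm, as the interface text tells. Its arguments: {"type":"object","properties":{"increments":{"type":"array","items":{"type":"object","properties":{"linear":{"type":"array","items":{"type":"number"}},"dr":{"type":"array","items":{"type":"number"}},"claw":{"type":"number"}}}}},"required":["increments"]}

```bash
mkdir -p pics; cat > h.py <<'E'
import numpy as np, cv2
from cell import ctrl
def snap(n,f):
    p=ctrl.camera_params(n); im=ctrl.snapshot(n)
    cv2.imwrite('pics/'+f+'.png',cv2.cvtColor(im,cv2.COLOR_RGB2BGR)); np.savez('pics/'+f+'.npz',im=im,K=p['camera_matrix'],r=p['rvec'],t=p['tvec'])
    return im
def load(f): return np.load('pics/'+f+'.npz')
def ray(d,u,v,z):
    R=cv2.Rodrigues(d['r'])[0]; c=-R.T@d['t'].ravel()
    w=R.T@np.linalg.inv(d['K'])@np.array([u,v,1.]); return c+w*(z-c[2])/w[2]
def proj(d,P): return cv2.projectPoints(np.array(P,float).reshape(-1,1,3),d['r'],d['t'],d['K'],None)[0].reshape(-1,2)
E
python3 - <<'E'
from h import *
for n in('top','side'): snap(n,n+'0')
a=cv2.imread('pics/top0.png');b=cv2.imread('pics/side0.png')
s=ctrl.observe();print({k:np.round(v,3) for k,v in s.items()})
E
```

```text
{'t': np.float64(0.1), 'joints': array([-1.339,  0.469, -0.049,  1.534,  0.024,  1.141, -0.082]), 'dq': array([-0.001, -0.003, -0.   , -0.002, -0.   ,  0.002,  0.001]), 'tau': array([ 1.0000e-03, -5.1151e+01, -4.7000e-02, -2.3839e+01,  1.1000e-02,
        4.0000e-03,  0.0000e+00]), 'tcp_pos': array([0.174, 0.652, 0.23 ]), 'tcp_rot': array([-4.080e-01, -3.115e+00,  3.000e-03]), 'contact_force': array([-0.912, -0.054, -0.305]), 'ft_torque': array([ 0.059, -0.038,  0.003]), 'finger_force': np.float64(0.0), 'opening': np.float64(0.999)}
```

View pics/top0.png

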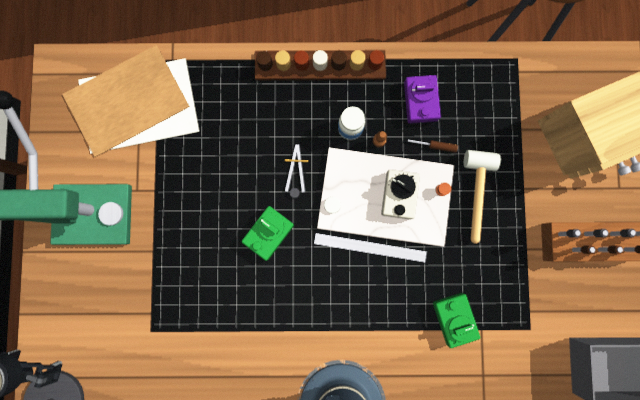

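View pics/side0.png

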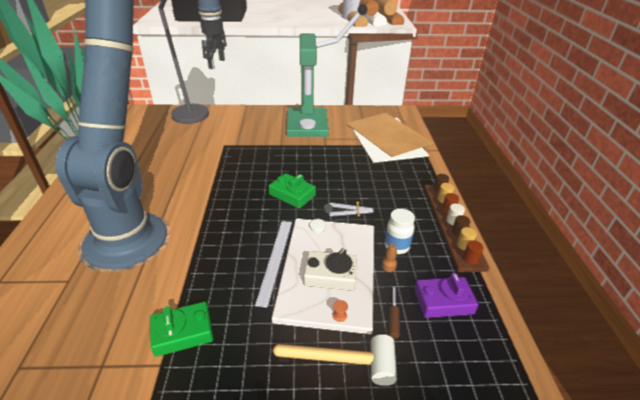

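The cream timer is at top (400,193) and side (330,270). The look-alikes are green at top (268,233) and (457,320), and purple at (422,98). I choose the cream one, which stands on the white slab. Its dial is at top (403,186), its button at (400,210), and the spool is beside it at (443,189). Next I measure it and take a close crop.

```bash
python3 - <<'E'
from h import *
d=load('top0');im=d['im']
for n,p,z in[('slabA',(328,148),.02),('B',(453,164),.02),('C',(444,246),.02),('D',(317,229),.02),('button',(400,210),.072),('dial',(403,186),.075),('spool',(443,189),.056),('green',(268,233),.05)]: print(n,ray(d,*p,z).round(3))
c=im[155:225,375:460]; c=cv2.resize(c,None,fx=7,fy=7,interpolation=cv2.INTER_CUBIC)
cv2.imwrite('pics/c1.png',c[:,:,::-1])
s=load('side0')['im'][235:325,280:380]; s=cv2.resize(s,None,fx=5,fy=5,interpolation=cv2.INTER_CUBIC)
E
```

```text
slabA [0.674 0.03  0.02 ]
B [ 0.629 -0.305  0.02 ]
C [ 0.41  -0.274  0.02 ]
D [0.457 0.06  0.02 ]
button [ 0.502 -0.152  0.072]
dial [ 0.563 -0.16   0.075]
spool [ 0.557 -0.267  0.056]
green [0.446 0.187 0.05 ]
```

View pics/c1.png

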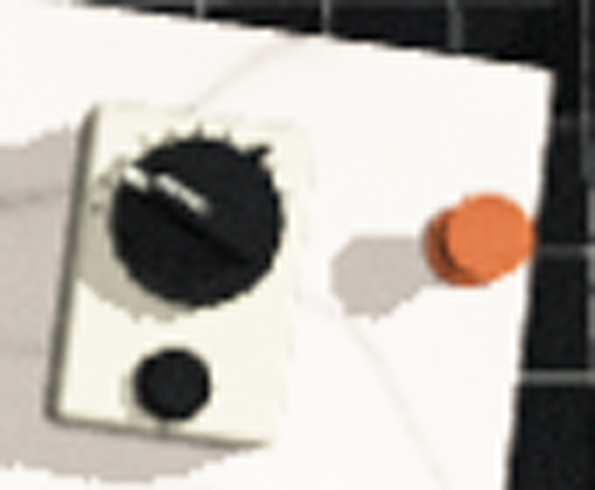

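The crop confirms the cream timer. Crop pixels: black dial at (200,220), white pointer up-left at (130,172), tab at (262,155), button at (172,383), spool at (488,238), clear of it. The timer is yawed about -0.137, the same as the slab, and the pointer is at about 0.46 rad. Moving above it.

Emit:
apply_moves(
  increments=[
    {"linear":[0.035,-0.035,0],"dr":[0,0,-0.14],"claw":0.024},
    {"linear":[0.07,-0.07,0],"dr":[0,0,-0.28],"claw":0.024},
    {"linear":[0.105,-0.105,0],"dr":[0,0,-0.42],"claw":0.024},
    {"linear":[0.14,-0.14,0],"dr":[0,0,-0.56],"claw":0.024},
    {"linear":[0.175,-0.175,0],"dr":[0,0,-0.7],"claw":0.024},
    {"linear":[0.21,-0.21,0],"dr":[0,0,-0.84],"claw":0.024},
    {"linear":[0.245,-0.245,0],"dr":[0,0,-0.98],"claw":0.024},
    {"linear":[0.28,-0.28,0],"dr":[0,0,-1.12],"claw":0.024},
    {"linear":[0.315,-0.315,0],"dr":[0,0,-1.26],"claw":0.024},
    {"linear":[0.35,-0.35,0],"dr":[0,0,-1.4],"claw":0.024},
  ],
)

```text
t: 1.1
tcp_pos: [0.5249, 0.3006, 0.2312]
tcp_rot: [-2.325, -2.113, 0.0]
contact_force: [1.4, 0.5, 0.5]
opening: 0.281
finger_force: 0.0
```

Emit:
apply_moves(
  increments=[
    {"linear":[0.003,-0.046,0],"dr":[0,0,-0.05],"claw":0.024},
    {"linear":[0.006,-0.092,0],"dr":[0,0,-0.1],"claw":0.024},
    {"linear":[0.009,-0.138,0],"dr":[0,0,-0.15],"claw":0.024},
    {"linear":[0.012,-0.184,0],"dr":[0,0,-0.2],"claw":0.024},
    {"linear":[0.015,-0.23,0],"dr":[0,0,-0.25],"claw":0.024},
    {"linear":[0.018,-0.276,0],"dr":[0,0,-0.3],"claw":0.024},
    {"linear":[0.021,-0.322,0],"dr":[0,0,-0.35],"claw":0.024},
    {"linear":[0.024,-0.368,0],"dr":[0,0,-0.4],"claw":0.024},
    {"linear":[0.027,-0.414,0],"dr":[0,0,-0.45],"claw":0.024},
    {"linear":[0.03,-0.46,0],"dr":[0,0,-0.5],"claw":0.024},
  ],
)

```text
t: 2.1
tcp_pos: [0.5536, -0.1594, 0.2311]
tcp_rot: [-2.772, -1.477, -0.0]
contact_force: [0.5, 0.4, 0.2]
opening: 0.284
finger_force: 0.0
```

```bash
python3 - <<'E'
from h import *
s=ctrl.observe();print(s['t'],s['tcp_pos'],s['tcp_rot'],s['joints'].round(2),s['opening'],s['contact_force'])
snap('wrist','w1')
E
```

```text
2.1 [ 0.55363388 -0.1593656   0.23113864] [-2.77218083e+00 -1.47702911e+00 -3.14064034e-05] [-0.3   0.35  0.65  1.8  -0.24  1.07 -0.15] 0.2835432108515655 [0.52716712 0.42977751 0.22963338]
```

View pics/w1.png

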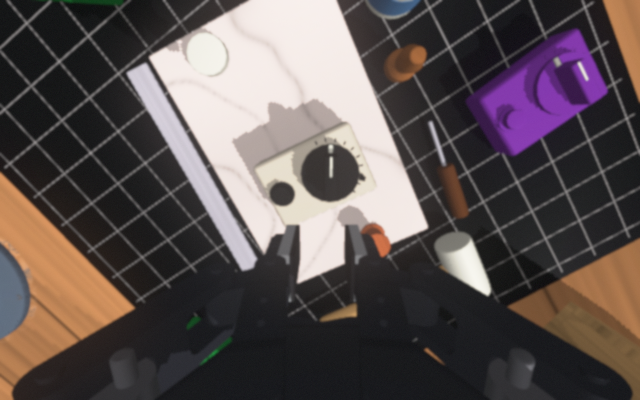

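The wrist view shows the dial at about (331,171), with its white pointer line from (331,150) to (331,178) running nearly vertical, parallel to the fingers' plane. The button is at (282,193) and the tab at (362,178). Now I measure them exactly.

```bash
cat > meas.py <<'E'
from h import *
import sys
def meas(f,roi):
    d=load(f);im=d['im'];x0,y0,x1,y1=roi
    hsv=cv2.cvtColor(im,cv2.COLOR_RGB2HSV); m=np.zeros(im.shape[:2],np.uint8)
    m[y0:y1,x0:x1]=((hsv[...,2]<75)*255)[y0:y1,x0:x1]
    cs=[c for c in cv2.findContours(m,cv2.RETR_EXTERNAL,cv2.CHAIN_APPROX_NONE)[0] if cv2.contourArea(c)>150]
    for c in cs: print('dark',cv2.contourArea(c),np.round(cv2.fitEllipse(c),1).tolist() if 0 else cv2.fitEllipse(c), ray(d,*cv2.fitEllipse(c)[0],.0735).round(4))
    return d,hsv
if __name__=='__main__':
    d,hsv=meas('w1',(262,130,360,212))
    s=cv2.cvtColor(d['im'],cv2.COLOR_RGB2BGR)[110:240,240:390]
    cv2.imwrite('pics/w1c.png',cv2.resize(s,None,fx=5,fy=4.6*1.087,interpolation=cv2.INTER_CUBIC))
E
python3 meas.py
```

```text
dark 339.5 ((281.5607604980469, 193.37802124023438), (20.090980529785156, 21.62830352783203), 110.03125762939453) [ 0.5061 -0.1495  0.0735]
dark 2235.5 ((329.5472717285156, 173.17652893066406), (52.026329040527344, 55.190345764160156), 92.60885620117188) [ 0.5626 -0.1601  0.0735]
```

View pics/w1c.png

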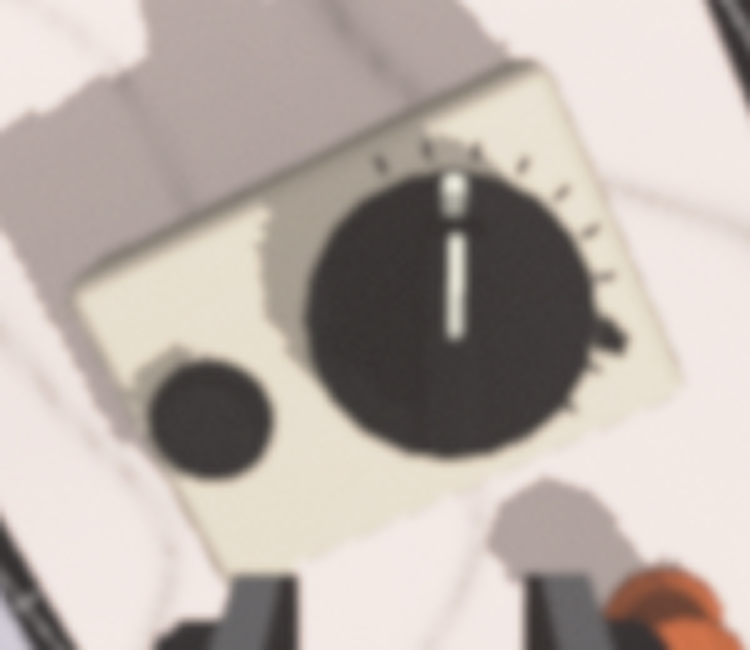

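```bash
python3 - <<'E'
from h import *
d=load('w1'); cr=lambda x,y,z: ray(d,240+x/5,110+y/5,z)
R=cv2.Rodrigues(d['r'])[0];print('cam',(-R.T@d['t'].ravel()).round(3))
C=[cr(78,288,.06),cr(540,65,.06),cr(682,380,.06),cr(225,575,.06)]
for c in C: print('corner',c.round(4))
print('centre',(np.mean(C,0)).round(4)); v=C[1]-C[0];w=C[1]-C[2];print(v,np.linalg.norm(v[:2]),np.linalg.norm(w[:2]),np.arctan2(v[1],v[0]),np.arctan2(w[1],w[0])-np.pi/2)
for z in(.0725,.0745,.077): print('dial',cr(450,316,z).round(4))
a,b=cr(456,235,.0985),cr(455,340,.0985);print('line',a,b,np.degrees(np.arctan2(*(a-b)[1::-1])))
print('tab',cr(612,338,.067),'button',cr(210,418,.072),'ridge',cr(455,178,.0755))
# slab yaw from top image, side edges by mask
t=load('top0');h=cv2.cvtColor(t['im'],cv2.COLOR_RGB2HSV)
for f,n,z in(('top0','top',.02),):
  m=((h[...,2]>170)&(h[...,1]<60)).astype(np.uint8)*255
  m[:, :300]=0;m[:,470:]=0;m[:140]=0;m[270:]=0
  m=cv2.morphologyEx(m,cv2.MORPH_OPEN,np.ones((3,3)))
  cs=max(cv2.findContours(m,0,1)[0],key=cv2.contourArea);q=cv2.boxPoints(cv2.minAreaRect(cs));P=[ray(t,*p,z) for p in q]
  print(np.round(P,4))
E
```

```text
cam [ 0.591 -0.104  0.374]
corner [ 0.4958 -0.111   0.06  ]
corner [ 0.6083 -0.1277  0.06  ]
corner [ 0.5976 -0.205   0.06  ]
corner [ 0.4827 -0.1855  0.06  ]
centre [ 0.5461 -0.1573  0.06  ]
[ 0.11246371 -0.01678083  0.        ] 0.11370876514578425 0.07802370727352853 -0.1481182982324441 -0.13778653997022716
dial [ 0.5629 -0.1606  0.0725]
dial [ 0.5631 -0.1602  0.0745]
dial [ 0.5633 -0.1597  0.077 ]
line [ 0.57517009 -0.14287627  0.0985    ] [ 0.56344228 -0.16030302  0.0985    ] 56.060336821008114
tab [ 0.58948432 -0.1858367   0.067     ] button [ 0.50594833 -0.15025477  0.072     ] ridge [ 0.58028467 -0.13603615  0.0755    ]
[[ 0.4599  0.0611  0.02  ]
 [ 0.6782  0.0287  0.02  ]
 [ 0.6266 -0.311   0.02  ]
 [ 0.41   -0.273   0.02  ]]
```

Emit:
apply_moves(
  increments=[
    {"linear":[0.0095,-0.0005,-0.04],"dr":[0,0,0],"claw":0.024},
    {"linear":[0.0095,-0.0005,-0.08],"dr":[0,0,0],"claw":0.024},
    {"linear":[0.0095,-0.0005,-0.105],"dr":[0,0,0],"claw":0.024},
    {"linear":[0.0095,-0.0005,-0.118],"dr":[0,0,0],"claw":0.024},
    {"linear":[0.0095,-0.0005,-0.118],"dr":[0,0,0],"claw":0.024},
  ],
)

```text
t: 2.65
tcp_pos: [0.5624, -0.1577, 0.1117]
tcp_rot: [-2.769, -1.479, 0.005]
contact_force: [-0.6, -0.4, 0.6]
opening: 0.281
finger_force: 0.0
```

```bash
python3 - <<'E'
from h import *
s=ctrl.observe();print(s['t'],s['tcp_pos'],s['tcp_rot'],s['opening'],s['contact_force'])
snap('wrist','w2'); d=load('w2')
R=cv2.Rodrigues(s['tcp_rot'])[0]; p=s['tcp_pos']
for y in(-.012,0,.012): print('tip',proj(d,p+R@[0,y,0]))
im=cv2.cvtColor(d['im'],cv2.COLOR_RGB2BGR)[120:400,180:460]
cv2.imwrite('pics/w2c.png',cv2.resize(im,None,fx=2.1,fy=2.1,interpolation=cv2.INTER_CUBIC))
E
```

```text
2.65 [ 0.56238049 -0.15774878  0.11166312] [-2.76932062 -1.47888547  0.00469739] 0.2810340027055275 [-0.59914071 -0.38537132  0.63051702]
tip [[300.66856067 239.64136568]]
tip [[322.51892546 239.64635447]]
tip [[344.3711105  239.65134367]]
```

View pics/w2c.png

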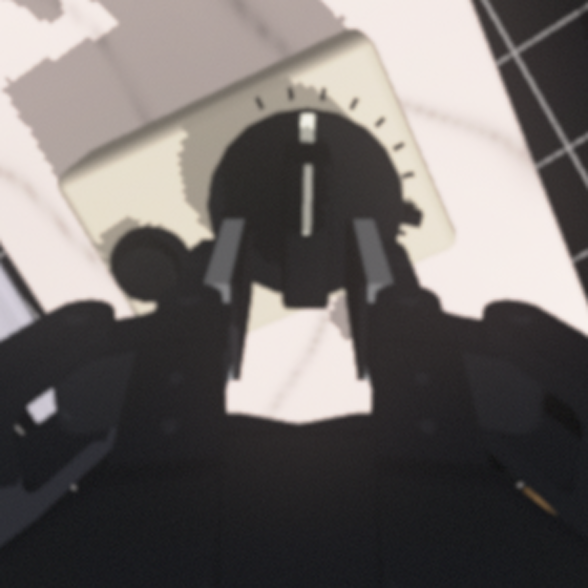

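```bash
python3 - <<'E'
from h import *
d=load('w2');s=ctrl.observe();R=cv2.Rodrigues(s['tcp_rot'])[0];p=s['tcp_pos'];print(s['t'],p)
c=lambda x,y,z:ray(d,180+x/2.1,120+y/2.1,z)
for n,q in(('lineend',c(307,235,.0985)),('linetop',c(308,167,.0985)),('ridge',c(307,116,.0755)),('dial',c(306,205,.0745)),('barL',c(284,300,.0985)),('barR',c(328,300,.0985)),('tab',c(412,213,.067)),('button',c(150,264,.072))): print(n,q.round(4),'tool',(R.T@(q-p)).round(4))
E
```

```text
2.7 [ 0.5634926  -0.1582316   0.11324733]
lineend [ 0.5635 -0.1599  0.0985] tool [-0.0014  0.001   0.0147]
linetop [ 0.5749 -0.1433  0.0985] tool [0.0188 0.0012 0.0147]
ridge [ 0.58   -0.1355  0.0755] tool [0.0281 0.0011 0.0377]
dial [ 0.5634 -0.16    0.0745] tool [-0.0015  0.0009  0.0387]
barL [ 0.5466 -0.1733  0.0985] tool [-0.022  -0.0057  0.0148]
barR [ 0.5573 -0.1805  0.0985] tool [-0.0219  0.0072  0.0148]
tab [ 0.59   -0.1846  0.067 ] tool [-0.0071  0.0367  0.0462]
button [ 0.5075 -0.1493  0.072 ] tool [-0.0237 -0.0515  0.0413]
```

Emit:
apply_moves(
  increments=[
    {"linear":[0,0,0],"dr":[0,0,0],"claw":0.024},
  ],
)

```text
t: 2.8
tcp_pos: [0.5646, -0.1587, 0.1148]
tcp_rot: [2.77, 1.479, 0.003]
contact_force: [0.1, 0.1, -0.1]
opening: 0.283
finger_force: 0.0
```

Emit:
apply_moves(
  increments=[
    {"linear":[0,0,0],"dr":[0,0,0],"claw":0.024},
    {"linear":[0,0,0],"dr":[0,0,0],"claw":0.024},
    {"linear":[0,0,0],"dr":[0,0,0],"claw":0.024},
  ],
)

```text
t: 3.1
tcp_pos: [0.5639, -0.1583, 0.1141]
tcp_rot: [2.771, 1.48, 0.002]
contact_force: [-0.0, 0.2, -0.0]
opening: 0.278
finger_force: 0.0
```

Emit:
apply_moves(
  increments=[
    {"linear":[-0.0005,-0.0017,0],"dr":[0,0,0],"claw":0.018},
    {"linear":[-0.0005,-0.0017,-0.005],"dr":[0,0,0],"claw":0.018},
    {"linear":[-0.0005,-0.0017,-0.01],"dr":[0,0,0],"claw":0.018},
    {"linear":[-0.0005,-0.0017,-0.015],"dr":[0,0,0],"claw":0.018},
    {"linear":[-0.0005,-0.0017,-0.02],"dr":[0,0,0],"claw":0.018},
    {"linear":[-0.0005,-0.0017,-0.025],"dr":[0,0,0],"claw":0.018},
    {"linear":[-0.0005,-0.0017,-0.03],"dr":[0,0,0],"claw":0.018},
    {"linear":[-0.0005,-0.0017,-0.03],"dr":[0,0,0],"claw":0.018},
  ],
)

```text
t: 3.9
tcp_pos: [0.5624, -0.1598, 0.0824]
tcp_rot: [-2.771, -1.479, 0.002]
contact_force: [-0.4, -0.3, 0.3]
opening: 0.212
finger_force: 0.0
```

Emit:
apply_moves(
  increments=[
    {"linear":[0,0,-0.001],"dr":[0,0,0],"claw":0.018},
    {"linear":[0,0,-0.002],"dr":[0,0,0],"claw":0.018},
    {"linear":[0,0,-0.003],"dr":[0,0,0],"claw":0.018},
    {"linear":[0,0,-0.003],"dr":[0,0,0],"claw":0.018},
    {"linear":[0,0,-0.003],"dr":[0,0,0],"claw":0.018},
  ],
)

```text
t: 4.4
tcp_pos: [0.5631, -0.16, 0.0804]
tcp_rot: [2.771, 1.48, 0.0]
contact_force: [0.7, 0.9, 0.3]
opening: 0.213
finger_force: 0.0
```

Emit:
apply_moves(
  increments=[
    {"linear":[0,0,-0.0005],"dr":[0,0,0],"claw":0.018},
    {"linear":[0,0,-0.001],"dr":[0,0,0],"claw":0.018},
    {"linear":[0,0,-0.0015],"dr":[0,0,0],"claw":0.018},
    {"linear":[0,0,-0.0015],"dr":[0,0,0],"claw":0.018},
  ],
)

```text
t: 4.8
tcp_pos: [0.563, -0.16, 0.0788]
tcp_rot: [2.771, 1.48, 0.0]
contact_force: [0.6, -0.5, 0.1]
opening: 0.216
finger_force: 0.0
```

Emit:
apply_moves(
  increments=[
    {"linear":[0,0,-0.0005],"dr":[0,0,0],"claw":0.018},
    {"linear":[0,0,-0.001],"dr":[0,0,0],"claw":0.018},
    {"linear":[0,0,-0.001],"dr":[0,0,0],"claw":0.018},
  ],
)

```text
t: 5.1
tcp_pos: [0.563, -0.16, 0.0778]
tcp_rot: [-2.771, -1.48, 0.0]
contact_force: [-0.2, -0.1, 0.5]
opening: 0.217
finger_force: 0.0
```

Emit:
apply_moves(
  increments=[
    {"linear":[0,0,-0.0005],"dr":[0,0,0],"claw":0.018},
    {"linear":[0,0,-0.001],"dr":[0,0,0],"claw":0.018},
    {"linear":[0,0,-0.001],"dr":[0,0,0],"claw":0.018},
  ],
)

```text
t: 5.4
tcp_pos: [0.563, -0.16, 0.0768]
tcp_rot: [2.771, 1.48, 0.0]
contact_force: [0.2, 0.5, 0.3]
opening: 0.207
finger_force: 0.0
```

Emit:
apply_moves(
  increments=[
    {"linear":[0,0,-0.0005],"dr":[0,0,0],"claw":0.018},
    {"linear":[0,0,-0.001],"dr":[0,0,0],"claw":0.018},
    {"linear":[0,0,-0.001],"dr":[0,0,0],"claw":0.018},
  ],
)

```text
t: 5.7
tcp_pos: [0.563, -0.16, 0.0758]
tcp_rot: [-2.771, -1.48, 0.0]
contact_force: [-0.5, 0.4, 0.5]
opening: 0.209
finger_force: 0.0
```

Emit:
apply_moves(
  increments=[
    {"linear":[0,0,-0.0005],"dr":[0,0,0],"claw":0.018},
    {"linear":[0,0,-0.001],"dr":[0,0,0],"claw":0.018},
    {"linear":[0,0,-0.001],"dr":[0,0,0],"claw":0.018},
  ],
)

```text
t: 6.0
tcp_pos: [0.5631, -0.16, 0.0753]
tcp_rot: [-2.771, -1.479, -0.001]
contact_force: [-0.4, 0.6, 4.6]
opening: 0.208
finger_force: 2.0
```

Emit:
apply_moves(
  increments=[
    {"linear":[0,0,0],"dr":[0,0,0],"claw":0.0155},
    {"linear":[0,0,0],"dr":[0,0,0],"claw":0.0155},
    {"linear":[0,0,0],"dr":[0,0,0],"claw":0.0155},
  ],
)

```text
t: 6.3
tcp_pos: [0.5634, -0.1602, 0.0753]
tcp_rot: [2.771, 1.479, 0.001]
contact_force: [-0.9, 0.1, 5.4]
opening: 0.179
finger_force: 2.7
```

Emit:
apply_moves(
  increments=[
    {"linear":[0,0,-0.0005],"dr":[0,0,0],"claw":0.0155},
    {"linear":[0,0,-0.001],"dr":[0,0,0],"claw":0.0155},
    {"linear":[0,0,-0.001],"dr":[0,0,0],"claw":0.0155},
    {"linear":[0,0,-0.001],"dr":[0,0,0],"claw":0.0155},
  ],
)

```text
t: 6.7
tcp_pos: [0.5635, -0.1602, 0.075]
tcp_rot: [2.771, 1.479, 0.002]
contact_force: [-2.2, 0.4, 10.6]
opening: 0.182
finger_force: 5.4
```

Emit:
apply_moves(
  increments=[
    {"linear":[0,0,-0.0006],"dr":[0,0,0],"claw":0.0155},
    {"linear":[0,0,-0.0012],"dr":[0,0,0],"claw":0.0155},
    {"linear":[0,0,-0.0018],"dr":[0,0,0],"claw":0.0155},
    {"linear":[0,0,-0.0018],"dr":[0,0,0],"claw":0.0155},
  ],
)

```text
t: 7.1
tcp_pos: [0.5635, -0.1603, 0.0745]
tcp_rot: [-2.771, -1.479, -0.003]
contact_force: [-6.6, 1.5, 19.9]
opening: 0.18
finger_force: 10.3
```

Emit:
apply_moves(
  increments=[
    {"linear":[-0.0005,0,0],"dr":[0,0,0],"claw":0.0155},
    {"linear":[-0.001,0.0002,0],"dr":[0,0,0],"claw":0.0155},
    {"linear":[-0.001,0.0002,0],"dr":[0,0,0],"claw":0.0155},
  ],
)

```text
t: 7.4
tcp_pos: [0.5634, -0.1602, 0.0746]
tcp_rot: [2.77, 1.479, 0.005]
contact_force: [-3.6, 2.5, 18.3]
opening: 0.183
finger_force: 9.3
```

Emit:
apply_moves(
  increments=[
    {"linear":[-0.0005,0.0004,-0.0002],"dr":[0,0,0],"claw":0.0155},
    {"linear":[-0.001,0.0008,-0.0004],"dr":[0,0,0],"claw":0.0155},
    {"linear":[-0.001,0.0008,-0.0004],"dr":[0,0,0],"claw":0.0155},
  ],
)

```text
t: 7.7
tcp_pos: [0.5634, -0.1602, 0.0747]
tcp_rot: [2.768, 1.477, 0.007]
contact_force: [-2.0, 0.3, 18.0]
opening: 0.18
finger_force: 9.3
```

Emit:
apply_moves(
  increments=[
    {"linear":[-0.0002,0,-0.0003],"dr":[0,0,-0.04],"claw":0.0155},
    {"linear":[-0.0004,0,-0.0004],"dr":[0,0,-0.08],"claw":0.0155},
    {"linear":[-0.0005,0,-0.0004],"dr":[0,0,-0.12],"claw":0.0155},
    {"linear":[-0.0005,0,-0.0004],"dr":[0,0,-0.16],"claw":0.0155},
  ],
)

```text
t: 8.1
tcp_pos: [0.5634, -0.1604, 0.0746]
tcp_rot: [2.878, 1.25, 0.009]
contact_force: [-1.6, 0.4, 20.2]
opening: 0.18
finger_force: 12.4
```

```bash
python3 -c "
from h import *
s=ctrl.observe();print(s['tcp_pos'],s['tcp_rot'],s['contact_force'],s['ft_torque'])"
```

```text
[ 0.56338663 -0.16040727  0.0745603 ] [2.87768959 1.2502281  0.00876714] [-1.64250157  0.36797432 20.20744749] [0.17307032 0.40408757 0.22531122]
```

Emit:
apply_moves(
  increments=[
    {"linear":[0,0,0],"dr":[0,0,-0.07],"claw":0.0155},
    {"linear":[0,0,0],"dr":[0,0,-0.14],"claw":0.0155},
    {"linear":[0,0,0],"dr":[0,0,-0.21],"claw":0.0155},
    {"linear":[0,0,0],"dr":[0,0,-0.28],"claw":0.0155},
  ],
)

```text
t: 8.5
tcp_pos: [0.5635, -0.1605, 0.0746]
tcp_rot: [3.025, 0.835, 0.01]
contact_force: [-0.7, 0.5, 21.2]
opening: 0.183
finger_force: 13.2
```

Emit:
apply_moves(
  increments=[
    {"linear":[0,0,0],"dr":[0,0,-0.07],"claw":0.0155},
    {"linear":[0,0,0],"dr":[0,0,-0.14],"claw":0.0155},
    {"linear":[0,0,0],"dr":[0,0,-0.21],"claw":0.0155},
  ],
)

```text
t: 8.8
tcp_pos: [0.5635, -0.1606, 0.0746]
tcp_rot: [3.096, 0.513, 0.01]
contact_force: [-0.8, 0.4, 19.8]
opening: 0.181
finger_force: 13.3
```

Emit:
apply_moves(
  increments=[
    {"linear":[0,0,0],"dr":[0,0,-0.07],"claw":0.0155},
    {"linear":[0,0,0],"dr":[0,0,-0.14],"claw":0.0155},
    {"linear":[0,0,0],"dr":[0,0,-0.21],"claw":0.0155},
    {"linear":[0,0,0],"dr":[0,0,-0.28],"claw":0.0155},
  ],
)

```text
t: 9.2
tcp_pos: [0.5635, -0.1607, 0.0746]
tcp_rot: [3.139, 0.076, 0.011]
contact_force: [-1.4, 0.3, 20.9]
opening: 0.181
finger_force: 13.3
```

Emit:
apply_moves(
  increments=[
    {"linear":[0,0,0],"dr":[0,0,-0.07],"claw":0.0155},
    {"linear":[0,0,0],"dr":[0,0,-0.14],"claw":0.0155},
    {"linear":[0,0,0],"dr":[0,0,-0.21],"claw":0.0155},
    {"linear":[0,0,0],"dr":[0,0,-0.28],"claw":0.0155},
  ],
)

```text
t: 9.6
tcp_pos: [0.5635, -0.1607, 0.0746]
tcp_rot: [3.119, -0.363, 0.011]
contact_force: [-1.4, 0.5, 19.7]
opening: 0.182
finger_force: 13.4
```

Emit:
apply_moves(
  increments=[
    {"linear":[0,0,0],"dr":[0,0,-0.07],"claw":0.0155},
    {"linear":[0,0,0],"dr":[0,0,-0.14],"claw":0.0155},
    {"linear":[0,0,0],"dr":[0,0,-0.21],"claw":0.0155},
    {"linear":[0,0,0],"dr":[0,0,-0.28],"claw":0.0155},
    {"linear":[0,0,0],"dr":[0,0,-0.28],"claw":0.0155},
  ],
)

```text
t: 10.1
tcp_pos: [0.5634, -0.1609, 0.0745]
tcp_rot: [3.039, -0.792, 0.011]
contact_force: [-1.5, 0.3, 21.3]
opening: 0.184
finger_force: 12.9
```

```bash
python3 - <<'E'
from h import *
s=ctrl.observe();print(s['tcp_pos'],s['tcp_rot'],s['contact_force'],s['ft_torque'],s['joints'].round(2))
snap('wrist','w3');d=load('w3')
im=cv2.cvtColor(d['im'],cv2.COLOR_RGB2BGR)[100:320,180:460]
cv2.imwrite('pics/w3c.png',cv2.resize(im,None,fx=2.7,fy=2.7,interpolation=cv2.INTER_CUBIC))
E
```

```text
[ 0.56343944 -0.16086574  0.07454171] [ 3.0390918  -0.79213529  0.01089539] [-1.54083941  0.32490169 21.29190346] [0.12757042 0.23322269 0.08647901] [-0.45  0.69  0.94  1.93 -0.72  0.89 -1.22]
```

View pics/w3c.png

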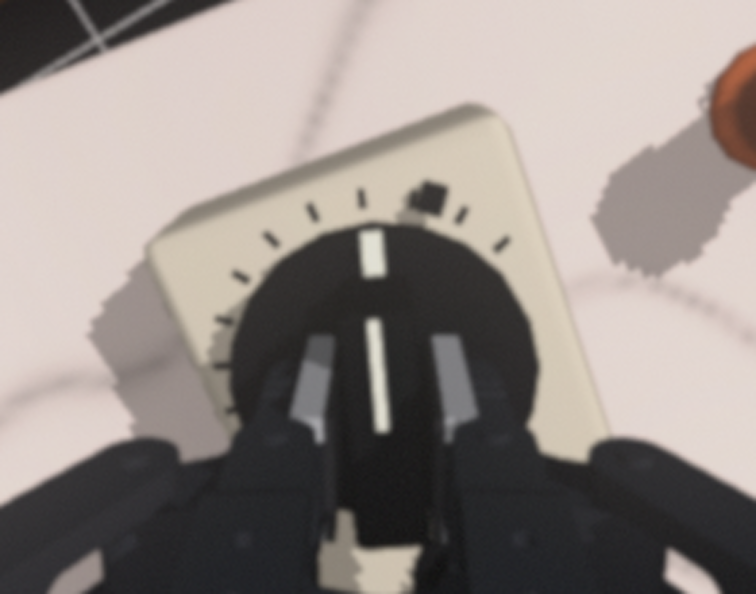

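The pointer ridge is at crop (372,253), the tab at (431,198), and the timer is still square on the slab. Computing the remaining angle.

```bash
python3 - <<'E'
from h import *
d=load('w3'); c=lambda x,y,z:ray(d,180+x/2.7,100+y/2.7,z)
T=c(432,187,.067);T2=c(432,198,.0645);r1=c(371,231,.076);r2=c(374,277,.076);l1=c(373,320,.0985);l2=c(382,432,.0985)
an=lambda v:np.degrees(np.arctan2(v[1],v[0]))
O=np.array([.5634,-.1602,0])
print(T,T2,'tab',an(T-O),an(T2-O),'ridge',an(r1-r2),an((r1+r2)/2-O),'line',an(l1-l2),l2)
e1,e2=c(150,245,.06),c(500,112,.06); f=c(605,430,.06)
print('edge',e1,e2,an(e2-e1),'side',an(f-e2)); print('tool y yaw',an(cv2.Rodrigues(ctrl.observe()['tcp_rot'])[0][:,1]))
for x,y in((385,378),):print(c(x,y,.0745))
E
```

```text
[ 0.59133476 -0.18772069  0.067     ] [ 0.58884005 -0.18655533  0.0645    ] tab -44.57219742099591 -46.01236667907853 ridge -25.823060170524773 -26.08538213200706 line -25.08381584511159 [ 0.56385409 -0.16091596  0.0985    ]
edge [ 0.60830702 -0.12893789  0.06      ] [ 0.59687464 -0.20695161  0.06      ] -98.33696274939135 side 171.26288257862586
tool y yaw -119.1712395728295
[ 0.56273484 -0.16095733  0.0745    ]
```

Emit:
apply_moves(
  increments=[
    {"linear":[0,0,0],"dr":[0,0,-0.07],"claw":0.0155},
    {"linear":[0,0,0],"dr":[0,0,-0.14],"claw":0.0155},
    {"linear":[0,0,0],"dr":[0,0,-0.21],"claw":0.0155},
    {"linear":[0,0,0],"dr":[0,0,-0.28],"claw":0.0155},
    {"linear":[0,0,0],"dr":[0,0,-0.32],"claw":0.0155},
    {"linear":[0,0,0],"dr":[0,0,-0.335],"claw":0.0155},
    {"linear":[0,0,0],"dr":[0,0,-0.335],"claw":0.0155},
  ],
)

```text
t: 10.85
tcp_pos: [0.5633, -0.161, 0.0746]
tcp_rot: [-2.866, 1.287, -0.011]
contact_force: [-0.9, 0.9, 20.1]
opening: 0.186
finger_force: 13.6
```

```bash
python3 - <<'E'
from h import *
s=ctrl.observe();R=cv2.Rodrigues(s['tcp_rot'])[0];print(s['t'],s['tcp_pos'],np.degrees(np.arctan2(R[1,1],R[0,1])),s['contact_force'],s['ft_torque'])
snap('wrist','w4');d=load('w4')
im=cv2.cvtColor(d['im'],cv2.COLOR_RGB2BGR)[100:320,180:460]
cv2.imwrite('pics/w4c.png',cv2.resize(im,None,fx=2.7,fy=2.7,interpolation=cv2.INTER_CUBIC))
E
```

```text
10.85 [ 0.56332028 -0.16098237  0.07455598] -138.3524630823609 [-0.87130388  0.94797499 20.14474274] [0.13802011 0.26613275 0.13998285]
```

View pics/w4c.png

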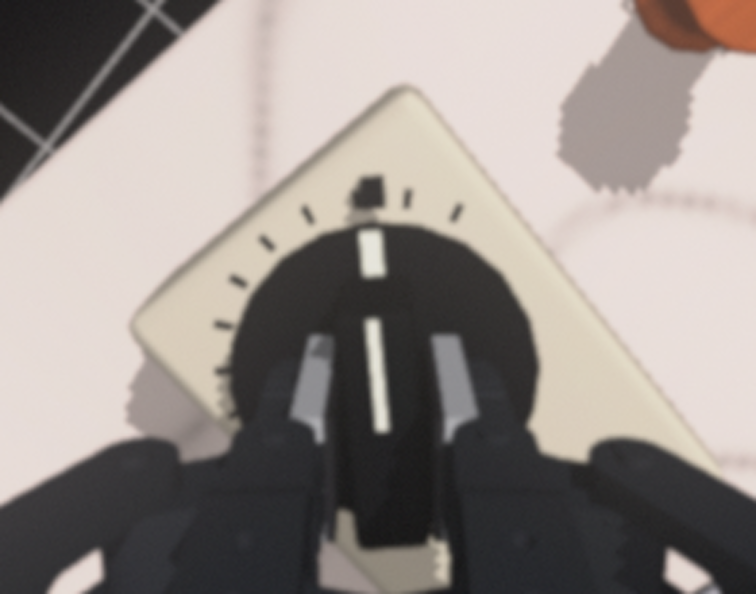

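The pointer at crop (371,253) now points at the tab at (370,190). Checking the angles.

```bash
python3 - <<'E'
from h import *
d=load('w4'); c=lambda x,y,z:ray(d,180+x/2.7,100+y/2.7,z)
an=lambda v:np.degrees(np.arctan2(v[1],v[0]))
O=np.array([.5634,-.1604,0]);T=c(371,180,.067);T2=c(370,193,.0645)
r1=c(371,231,.076);r2=c(374,277,.076);l1=c(373,320,.0985);l2=c(382,432,.0985)
print('tab',T,an(T-O),an(T2-O),'ridge',an(r1-r2),an((r1+r2)/2-O),'line',an(l1-l2))
a,b,e=c(133,325,.06),c(405,87,.06),c(700,450,.06); print('far',an(b-a),'side',an(e-b))
E
```

```text
tab [ 0.59088581 -0.18850467  0.067     ] -45.637819354517426 -44.99411331421341 ridge -44.95778082384697 -45.16854779587002 line -44.21860263733519
far -97.52944523917195 side 171.54921891927336
```

Emit:
apply_moves(
  increments=[
    {"linear":[0,0,0],"dr":[0,0,0.012],"claw":0.0155},
    {"linear":[0,0,0],"dr":[0,0,0.025],"claw":0.0155},
    {"linear":[0,0,0],"dr":[0,0,0.025],"claw":0.0155},
  ],
)

```text
t: 11.2
tcp_pos: [0.5633, -0.1609, 0.0746]
tcp_rot: [-2.88, 1.252, -0.011]
contact_force: [-0.5, 1.5, 19.7]
opening: 0.176
finger_force: 10.6
```

```bash
python3 - <<'E'
from h import *
s=ctrl.observe();R=cv2.Rodrigues(s['tcp_rot'])[0];print(s['t'],s['tcp_pos'],np.degrees(np.arctan2(R[1,1],R[0,1])),s['contact_force'],s['ft_torque'])
E
```

```text
11.2 [ 0.5633475  -0.16094892  0.07456587] -136.98338777208252 [-0.48421763  1.45925277 19.69634936] [ 0.17275544  0.20206633 -0.18496728]
```

Emit:
apply_moves(
  increments=[
    {"linear":[0,-0.0002,0],"dr":[0,0,-0.008],"claw":0.0155},
    {"linear":[0,-0.0002,0],"dr":[0,0,-0.008],"claw":0.0155},
  ],
)

```text
t: 11.4
tcp_pos: [0.5634, -0.161, 0.0746]
tcp_rot: [-2.876, 1.263, -0.011]
contact_force: [-0.3, 2.1, 20.7]
opening: 0.182
finger_force: 11.4
```

```bash
python3 - <<'E'
from h import *
s=ctrl.observe();R=cv2.Rodrigues(s['tcp_rot'])[0];print(s['t'],s['tcp_pos'],np.degrees(np.arctan2(R[1,1],R[0,1])),s['contact_force'],s['ft_torque'])
E
```

```text
11.4 [ 0.56337571 -0.16095666  0.07457057] -137.42552766460523 [-0.27467261  2.14791909 20.66004774] [ 0.30019133  0.20776769 -0.07233808]
```

Emit:
apply_moves(
  increments=[
    {"linear":[0,0.0006,0],"dr":[0,0,-0.004],"claw":0.0155},
    {"linear":[0.0006,0.0004,0.001],"dr":[0,0,-0.004],"claw":0.0155},
    {"linear":[0.0012,0.0002,0.002],"dr":[0,0,-0.004],"claw":0.0155},
    {"linear":[0.0012,0.0002,0.002],"dr":[0,0,-0.004],"claw":0.0155},
  ],
)

```text
t: 11.8
tcp_pos: [0.5633, -0.1608, 0.075]
tcp_rot: [2.873, -1.269, 0.008]
contact_force: [-0.2, -1.6, 11.4]
opening: 0.181
finger_force: 6.6
```

```bash
python3 - <<'E'
from h import *
s=ctrl.observe();R=cv2.Rodrigues(s['tcp_rot'])[0];print(s['t'],s['tcp_pos'],np.degrees(np.arctan2(R[1,1],R[0,1])),s['contact_force'],s['ft_torque'])
E
```

```text
11.8 [ 0.56332542 -0.16083607  0.07501283] -137.64888236099844 [-0.22823297 -1.57387348 11.35655877] [-0.27567183  0.04827959 -0.02023544]
```

Forces are nearly neutral. Lifting off.

Emit:
apply_moves(
  increments=[
    {"linear":[0.0006,-0.0005,0.001],"dr":[0,0,0],"claw":0.0155},
    {"linear":[0.0011,-0.0006,0.002],"dr":[0,0,0],"claw":0.0155},
    {"linear":[0.0012,-0.0006,0.003],"dr":[0,0,0],"claw":0.0155},
    {"linear":[0.0012,-0.0006,0.005],"dr":[0,0,0],"claw":0.018},
    {"linear":[0.0012,-0.0006,0.009],"dr":[0,0,0],"claw":0.02},
    {"linear":[0.0012,-0.0006,0.018],"dr":[0,0,0],"claw":0.02},
    {"linear":[0.0012,-0.0006,0.035],"dr":[0,0,0],"claw":0.02},
    {"linear":[0.0012,-0.0006,0.065],"dr":[0,0,0],"claw":0.0},
    {"linear":[0.0012,-0.0006,0.1],"dr":[0,0,0],"claw":0.0},
    {"linear":[0.0012,-0.0006,0.1],"dr":[0,0,0],"claw":0.0},
  ],
)

```text
t: 12.8
tcp_pos: [0.5654, -0.1617, 0.1789]
tcp_rot: [-2.873, 1.269, -0.014]
contact_force: [0.3, -0.5, -0.3]
opening: 0.0
finger_force: 0.0
```

```bash
python3 - <<'E'
from h import *
s=ctrl.observe();print(s['t'],s['tcp_pos'],s['contact_force'])
snap('wrist','w5');d=load('w5');print(proj(d,[[.5634,-.16,.075],[.504,-.151,.072]]))
im=cv2.cvtColor(d['im'],cv2.COLOR_RGB2BGR)[60:340,160:480]
cv2.imwrite('pics/w5c.png',cv2.resize(im,None,fx=2.1,fy=2.1,interpolation=cv2.INTER_CUBIC))
E
```

```text
12.8 [ 0.56539954 -0.16166186  0.17889538] [ 0.33536858 -0.5042012  -0.2687007 ]
[[322.54058255 193.37730404]
 [362.01893976 239.56680185]]
```

View pics/w5c.png

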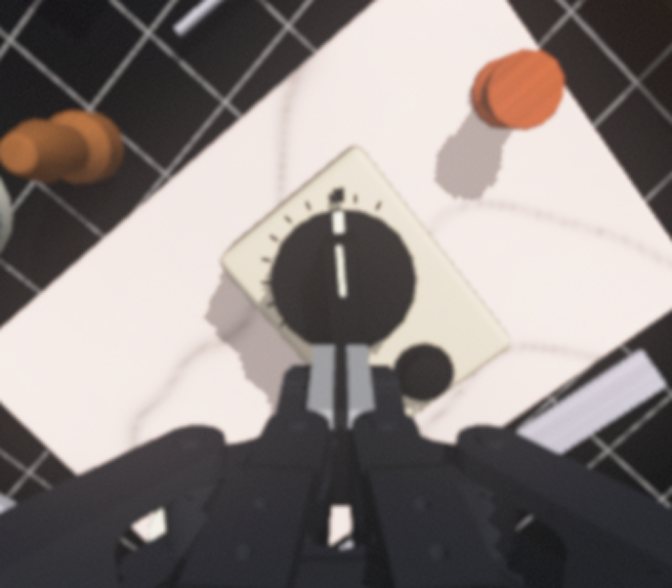

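The pointer, crop (338,222), lines up with the tab at (337,195). The button is at (424,372). Measuring these.

```bash
python3 - <<'E'
from h import *
d=load('w5'); c=lambda x,y,z:ray(d,160+x/2.1,60+y/2.1,z)
an=lambda v:np.degrees(np.arctan2(v[1],v[0]))
dial=c(343.5,279,.0745);T=c(337,190,.067);r=c(338.5,222,.076);l1=c(339,246,.0985);l2=c(343,296,.0985);B=c(424,372,.072)
print('dial',dial,'tab',an(T-dial),'ridge',an(r-dial),'line',an(l1-l2),'button',B,an(dial-B),np.linalg.norm((dial-B)[:2]))
p=[c(222,258,.06),c(356,148,.06),c(510,345,.06)];print('far',an(p[1]-p[0]),'side',an(p[2]-p[1]))
print('w1 same-method dial .563,-.1602 button .5059,-.1503; tcp',ctrl.observe()['tcp_pos'])
E
```

```text
dial [ 0.56294729 -0.1608898   0.0745    ] tab -43.33258296937584 ridge -42.79264876674994 line -43.19100990879289 button [ 0.50583995 -0.15272051  0.072     ] -8.14101508258969 0.05768868875928373
far -98.6913103334763 side 171.19993591285032
w1 same-method dial .563,-.1602 button .5059,-.1503; tcp [ 0.5643332  -0.160545    0.17659578]
```

Emit:
apply_moves(
  increments=[
    {"linear":[-0.03,0.004,0],"dr":[0,0,0],"claw":0},
    {"linear":[-0.06,0.0085,0],"dr":[0,0,0],"claw":0},
    {"linear":[-0.06,0.0085,-0.03],"dr":[0,0,0],"claw":0},
    {"linear":[-0.06,0.0085,-0.06],"dr":[0,0,0],"claw":0},
    {"linear":[-0.06,0.0085,-0.08],"dr":[0,0,0],"claw":0},
    {"linear":[-0.06,0.0085,-0.09],"dr":[0,0,0],"claw":0},
    {"linear":[-0.06,0.0085,-0.09],"dr":[0,0,0],"claw":0},
    {"linear":[-0.06,0.0085,-0.09],"dr":[0,0,0],"claw":0},
  ],
)

```text
t: 13.65
tcp_pos: [0.5033, -0.1515, 0.0838]
tcp_rot: [2.874, -1.269, 0.001]
contact_force: [-0.8, -0.3, -0.6]
opening: -0.005
finger_force: 0.0
```

Emit:
apply_moves(
  increments=[
    {"linear":[0.001,-0.0003,-0.005],"dr":[0,0,0],"claw":0},
    {"linear":[0.001,-0.0003,-0.009],"dr":[0,0,0],"claw":0},
    {"linear":[0.001,-0.0003,-0.011],"dr":[0,0,0],"claw":0},
    {"linear":[0.001,-0.0003,-0.012],"dr":[0,0,0],"claw":0},
    {"linear":[0.001,-0.0003,-0.012],"dr":[0,0,0],"claw":0},
  ],
)

```text
t: 14.15
tcp_pos: [0.5041, -0.1515, 0.0714]
tcp_rot: [-2.874, 1.268, -0.001]
contact_force: [-0.3, -0.4, 1.6]
opening: -0.003
finger_force: 0.9
```

Emit:
apply_moves(
  increments=[
    {"linear":[0,0,-0.001],"dr":[0,0,0],"claw":0},
    {"linear":[0,0,-0.002],"dr":[0,0,0],"claw":0},
    {"linear":[0,0,-0.003],"dr":[0,0,0],"claw":0},
    {"linear":[0,0,-0.003],"dr":[0,0,0],"claw":0},
  ],
)

```text
t: 14.55
tcp_pos: [0.5042, -0.1516, 0.0684]
tcp_rot: [2.874, -1.268, 0.001]
contact_force: [-0.8, 0.6, 3.4]
opening: -0.001
finger_force: 2.0
```

Emit:
apply_moves(
  increments=[
    {"linear":[-0.0002,0,-0.001],"dr":[0,0,0],"claw":0},
    {"linear":[-0.0003,0,-0.0018],"dr":[0,0,0],"claw":0},
    {"linear":[-0.0003,0,-0.0018],"dr":[0,0,0],"claw":0},
  ],
)

```text
t: 14.85
tcp_pos: [0.5041, -0.1517, 0.067]
tcp_rot: [-2.874, 1.268, -0.002]
contact_force: [-0.5, 1.2, 8.3]
opening: -0.001
finger_force: 4.1
```

Emit:
apply_moves(
  increments=[
    {"linear":[0,0,0.002],"dr":[0,0,0],"claw":0},
    {"linear":[0,0,0.004],"dr":[0,0,0],"claw":0},
    {"linear":[0,0,0.007],"dr":[0,0,0],"claw":0},
    {"linear":[0,0,0.015],"dr":[0,0,0],"claw":0},
    {"linear":[0,0,0.04],"dr":[0,0,0],"claw":0},
    {"linear":[0,0,0.08],"dr":[0,0,0],"claw":0},
    {"linear":[0,0,0.12],"dr":[0,0,0],"claw":0},
    {"linear":[0.02,0,0.16],"dr":[0,0,0],"claw":0},
    {"linear":[0.02,0,0.16],"dr":[0,0,0],"claw":0},
  ],
)

```text
t: 15.75
tcp_pos: [0.5279, -0.1525, 0.2316]
tcp_rot: [-2.874, 1.265, -0.016]
contact_force: [0.5, 0.5, -0.1]
opening: 0.004
finger_force: 0.0
```

```bash
python3 - <<'E'
from h import *
s=ctrl.observe();print(s['t'],s['tcp_pos'],s['contact_force'])
snap('wrist','w6');d=load('w6')
im=cv2.cvtColor(d['im'],cv2.COLOR_RGB2BGR)[100:290,200:440]
cv2.imwrite('pics/w6c.png',cv2.resize(im,None,fx=3.1,fy=3.1,interpolation=cv2.INTER_CUBIC))
E
```

```text
15.75 [ 0.52789874 -0.15251454  0.23157863] [ 0.51392699  0.48420596 -0.11188267]
```

View pics/w6c.png

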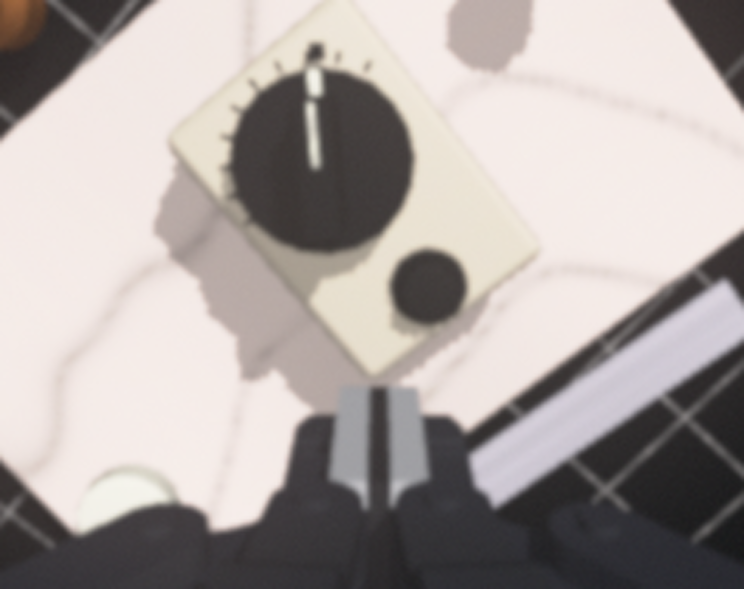

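The pointer at (315,82) stands at the tab at (316,50), the button at (428,287) is up again, the timer is square and the arm is clear. Handing in.

```bash
python3 -c "
from cell import ctrl
print(ctrl.sign_off())"
```

```text
the job is handed in; nothing more can be done
None
```

The job is handed in: the dial was turned under about 20 N until its pointer stood within about half a degree of the tab, then start was pressed to its stop and came back up, with the timer still in place and square and nothing else touched.

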